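Fit the D-bore spacer on the keyed post

ROBOT

A 7-joint arm with a two-finger parallel gripper is mounted at the origin on a cart in front of the work surface, level with it; the furniture and walls round the work are solid. World frame = base frame: x ahead of the robot, y to its left, z up, the work surface at z = 0. Lengths are in m, angles in rad, forces in N, time in s.
With the tool pointing down it reaches from about 0.425 to 0.825 m from the base axis. Payload 3.6 kg.
Tool frame: the origin (TCP) lies on the centre line of the jaws, within the pads' length; the fingertips stand robot.tip_reach ahead of it and the grasp point (between the pads) lies 2 mm behind it (robot.tip_reach is the distance from the TCP to the fingertips, in m); z points along the fingers, x is the direction in which the jaws open and shut, and the axes are right-handed (so a half turn about z gives the same grasp; the last joint's range is limited). The gripper opens to 85 mm and grips with 20 to 120 N. Pads are 22 mm wide; open, the fingers measure 114 mm over their backs; the gripper's body (76 mm by 85 mm) begins 54 mm behind the grasp point. The pads swing forward as they close: fully open they stand 13 mm farther back than shut.
Start: joints at [-1.357, 0.615, -0.013, 1.423, 0.008, 1.103, -0.04], TCP at [0.154, 0.631, 0.248] pointing down, gripper open.
Joint ranges: [-3.12, 3.12], [-0.3, 2.06], [-1.34, 1.32], [0.26, 2.42], [-1.36, 4.5], [0.01, 1.98], [-2.84, 2.84]. Speed limits (rad/s): [2.79, 2.79, 3.14, 3.14, 3.14, 3.14, 3.14].

INTERFACE

Orientations are given as [roll, pitch, yaw] about the fixed x, y, z axes, in that order (R = Rz(yaw) Ry(pitch) Rx(roll)).
In Python, from bench import robot gives the robot as it stands.
- The arm moves only by the shell command python3 -m crank 'ROWS'. ROWS is JSON, one flat list of numbers, 7 for each row, row after row: the closure, from -1 (fully open) to 1 (shut), then the shift along the tool's x, y, z in m, then the turn, a rotation vector about the tool's x, y, z in rad. A call has 1 to 8 rows; each row shifts and turns the pose as measured when the row begins, along the tool's axes as they then stand; what a row does not reach is not made up. A row lasts 1/10 s, in which the tool goes at most 50 mm and 8.59 degrees, less where a joint would pass 70% of its speed; a pose out of reach is approached as far as the arm can. A call is refused whole if a number of a shift passes 0.05 or a number of a turn 0.15, either way. A call with a gripper value outside its range is refused whole. The fingers move at their own pace and stop on an object; the grip force is fixed at half the most. Time passes only in rows, so rows that do not move let the fingers close. It gives the time, the measured TCP pose, the force and the opening at its end, in the units of the state.
- robot.read_state(): the state, without advancing time (a new reading comes with each control period).
- robot.get_image(name): name is "scene" or "top" or "wrist"; returns a dict with "img" (400x640x3 uint8, blue, green, red), "intrinsics" (3x3 intrinsics, pixels), "dist_coeffs" ([k1, k2, p1, p2, k3] as OpenCV has them; the pictures are not rectified), "R" (3x3) and "t" (3): a world point X has camera coordinates R X + t; the wrist camera has in their place "mount" (4x4, takes a point from camera to tool coordinates, whose origin is the TCP and whose axes are the tool frame's). Camera axes: x right, y down, z forward; pixel columns grow to the right and rows downward; lengths in m; the calibration is good to about 2 mm. A picture is of the moment at which its call begins: read the wrist's pose just before it. There is no depth.
- robot.close_job(): hands the job in, once; it reports no verdict.
The state is a dict: "t": time; "q": joint angles; "joint_vel": joint speeds; "joint_efforts": joint torques, N m; "tool_pos": TCP position; "tcp_rot": TCP orientation; "contact_force": force on the tool from outside, world axes, zero at the start; "ft_torque": the same for the moment, N m; "grip_width": finger opening in m.
Only numpy, scipy, OpenCV 4.12 (cv2) and the standard library are available. Lean on these libraries where they do the work, as an engineer would, in place of code of your own. Each camera call takes 0.05 s, during which the arm holds its last target.

TASK

Fit the spacer with the D-shaped bore onto the D-shaped post of the fixture: turn it so that the flat in its bore lies on the same side as the post's flat, lower it over the post until it sits fully home on the boss, and let go. Leave the square-bored and the round-bored spacers where they are.

Things in the scene. Friction and masses are not known exactly. Their poses are not given: they have to be found in the camera images.
- d_spacer_mid (a point): Centre, half-way up, of the loose D-bore spacer: steel-coloured collar 34 mm tall, about 0.25 kg, lying flat, z up; 60 mm round outside with two parallel flats 50 mm apart at its own +y and -y sides (grip there). Through bore on its axis, radius 18.5 mm, cut by a flat 6.5 mm from the axis on its own -x side. Its x axis starts within 60 deg of straight ahead.
- post_seat (a point): Top centre of the fixture's boss (48 mm wide, 20 mm above the table, on a bolted 100x80x12 mm plate), on the post's axis, z up. Post: 32 mm diameter, flat 4 mm from axis on its -x side (facing the robot within 30 deg), straight for 20 mm, then tapering to a blunt nose 36 mm up. Home: spacer's x along this x, its centre 17 mm above this; 2.5 mm play; it does not go on wrong way round.
- square_spacer_mid (a point): Centre, half-way up, of another loose spacer, the same outside but with a square bore 23 mm wide; too small for the post, to be left alone.
- round_spacer_mid (a point): Centre, half-way up, of a third loose spacer, the same outside but with a plain round bore 22 mm wide; too small for the post, to be left alone.
Mind the look-alikes: they are no part of the job. What is shaped like the part that bears d_spacer_mid but green is not meant. Of the things that look like the part that bears post_seat, the larger one is meant.

How it is judged:
At the end, for the whole second after the job is handed in: The D-bore spacer is at rest on the post, fully down on the boss: its centre within 10 mm sideways of the post's axis and at most 21 mm above the seat (17 mm when home), upright within 7 degrees, its flat in line with the post's flat within 23 degrees, and released (horizontal distance between d_spacer_mid and post_seat below 0.01 m and z of d_spacer_mid in the frame of post_seat between 0.012 and 0.021 m and angle between d_spacer_mid's own z axis and vertical below 0.12 rad and angle between the x axis of d_spacer_mid and the x axis of post_seat, either way round below 0.4 rad and linear speed of d_spacer below 0.02 m/s); the robot touches nothing.
It fails at once if the square-bored spacer is displaced by more than 30 mm (distance of square_spacer_mid from where it was at the start of the episode above 0.03 m).
It fails at once if the round-bored spacer is displaced by more than 30 mm (distance of round_spacer_mid from where it was at the start of the episode above 0.03 m).
It also fails if it takes over 32 s, if anything falls off the work surface, if the arm or the gripper's body presses on something with over 40 N, if the wrist force passes 120 N, or if a joint passes its speed limit or range.

## Working session

There is one attempt and no reset: what is moved stays moved. The work goes in short steps, Python scripts to look and compute and a shell command to move; the robot and the scene stay as the last step left them, time stands still between calls to the robot, and variables do not carry over. Pictures are saved under pics/ and viewed, and the job is handed in when it is done.

```bash
mkdir -p pics; ls
python3 - <<'E'
from bench import robot
import cv2
s=robot.read_state();print(s);print(robot.tip_reach)
for n in ("scene","top"):
    d=robot.get_image(n);cv2.imwrite(f"pics/{n}0.png",d["img"]);print(n,d["intrinsics"],d["dist_coeffs"],d["R"],d["t"])
E
```

```text
pics
{'t': 0.0, 'q': array([-1.35747871,  0.61591108, -0.01265756,  1.42490667,  0.00803886,
        1.10338037, -0.04037564]), 'joint_vel': array([ 5.47028132e-04,  2.67191182e-04, -6.11904871e-04, -2.02514467e-03,
        7.77222465e-05, -4.21852132e-05, -1.68497575e-03]), 'joint_efforts': array([-2.52906657e-04, -4.69216239e+01,  2.59023942e-01, -1.71026748e+01,
        9.96593357e-03,  9.80636571e-03,  2.06707739e-06]), 'tool_pos': array([0.15417429, 0.63071029, 0.24714065]), 'tcp_rot': array([-3.14155098e+00,  2.55788136e-03,  1.33107573e+00]), 'contact_force': array([-0.18590215,  0.27573279, -1.01475479]), 'ft_torque': array([-0.03285824, -0.00739446, -0.0254357 ]), 'grip_width': 0.08542948806551896}
0.017
scene [[441.10040469   0.         318.3933418 ]
 [  0.         441.10040469 201.8105553 ]
 [  0.           0.           1.        ]] [-0.07934839  0.          0.          0.          0.        ] [[-0.59271441 -0.80505476  0.02400966]
 [-0.48253917  0.33108151 -0.81088901]
 [ 0.6448609  -0.4922112  -0.58470724]] [0.33587335 0.32399539 0.52537297]
top [[458.32599216   0.         322.21627614]
 [  0.         458.32599216 204.82422884]
 [  0.           0.           1.        ]] [-0.00155349  0.          0.          0.          0.        ] [[ 0.02315302 -0.99959569 -0.01650426]
 [-0.99709665 -0.02189096 -0.0729319 ]
 [ 0.07254112  0.01814494 -0.99720035]] [-9.98636434e-04  5.89346982e-01  1.03801280e+00]
```

View pics/scene0.png

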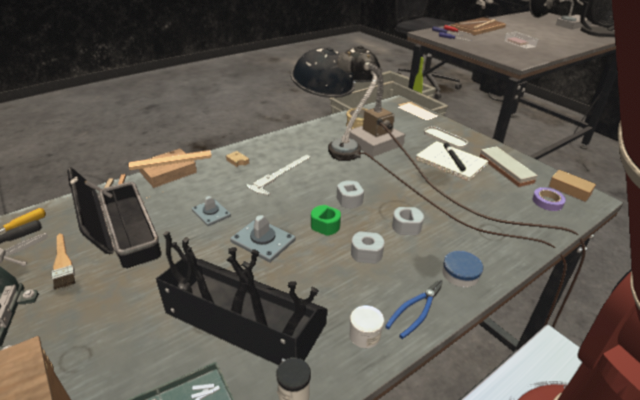

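View pics/top0.png

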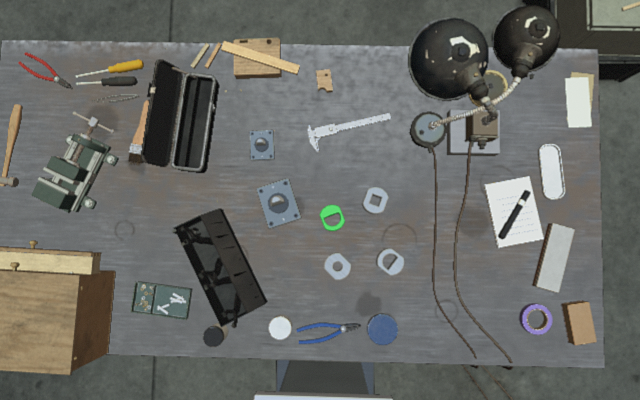

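The top view shows three grey collars, at (375,200), (337,266) and (390,262), a green one at (332,217), and fixtures at (278,203) (large) and (261,145) (small). I'll enlarge them to confirm.

Run:
```python
import cv2
a=cv2.imread("pics/top0.png");s=cv2.imread("pics/scene0.png")
cv2.imwrite("pics/crop1.png",cv2.resize(a[170:290,250:410],(800,600),interpolation=cv2.INTER_CUBIC))
cv2.imwrite("pics/crop2.png",cv2.resize(s[165:275,220:440],(800,400),interpolation=cv2.INTER_CUBIC))
```

```text
(no output)
```

View pics/crop1.png

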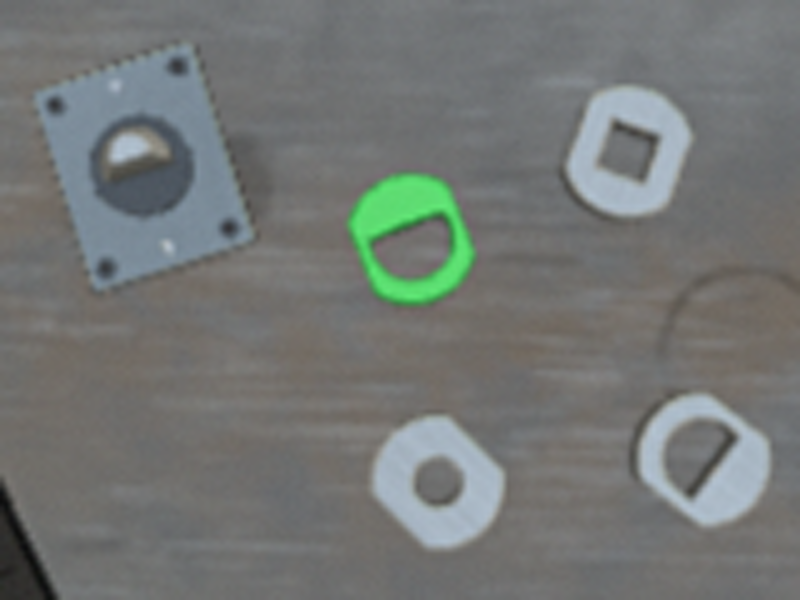

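View pics/crop2.png

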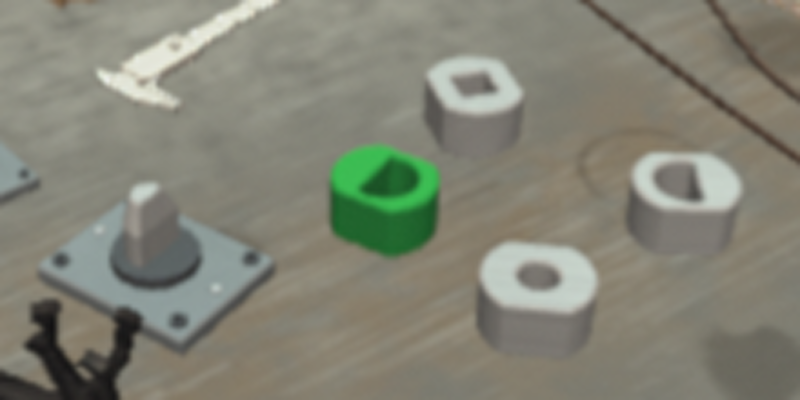

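Confirmed: the D collar at top (390,262) is the grey one with the D bore. The square one is at (375,200), the round one at (337,266), and the green one is a decoy. The larger fixture at (278,203) is the one meant. Next I'll measure both.

```bash
cat > h.py <<'E'
import numpy as np,cv2
from bench import robot
from scipy.spatial.transform import Rotation as Ro
def cam(name):
    s=robot.read_state();d=robot.get_image(name)
    if name=="wrist":
        T=np.eye(4);T[:3,:3]=Ro.from_euler('xyz',s["tcp_rot"]).as_matrix();T[:3,3]=s["tool_pos"]
        W=T@np.array(d["mount"]);d["Rc"]=W[:3,:3];d["c"]=W[:3,3]
    else:
        d["Rc"]=np.array(d["R"]).T;d["c"]=-d["Rc"]@np.array(d["t"])
    return d
def onz(d,px,z):
    u=cv2.undistortPoints(np.array(px,float).reshape(-1,1,2),np.array(d["intrinsics"]),np.array(d["dist_coeffs"])).reshape(-1,2)
    r=np.c_[u,np.ones(len(u))]@d["Rc"].T
    return d["c"]+r*((z-d["c"][2])/r[:,2])[:,None]
def proj(d,X):
    R=d["Rc"].T
    return cv2.projectPoints(np.array(X,float).reshape(-1,1,3),cv2.Rodrigues(R)[0],-R@d["c"],np.array(d["intrinsics"]),np.array(d["dist_coeffs"]))[0].reshape(-1,2)
E
python3 - <<'E'
from h import *
d=cam("top");im=d["img"]
hsv=cv2.cvtColor(im,cv2.COLOR_BGR2HSV)
print(hsv[275,400],hsv[250,390],hsv[262,392-3],hsv[185,270],hsv[215,290],hsv[240,300])
m=(hsv[...,2]>165).astype(np.uint8)*255
cs,h=cv2.findContours(m,cv2.RETR_CCOMP,cv2.CHAIN_APPROX_NONE)
for i,c in enumerate(cs):
    a=cv2.contourArea(c);x=c[:,0].mean(0)
    if a>60 and 250<x[0]<410 and 170<x[1]<290:
        P=onz(d,c[:,0],.034);M=cv2.moments(c);g=[M['m10']/M['m00'],M['m01']/M['m00']]
        r=cv2.minAreaRect((P[:,:2]*1000).astype(np.float32))
        print(a,h[0,i,3],g,onz(d,[g],.034),r)
g=im[100:300,:]
big=cv2.resize(im[170:240,240:320],(800,700)[:2],interpolation=cv2.INTER_CUBIC)[:, :]
cv2.imwrite("pics/fix.png",cv2.resize(big,(640,560)))
cv2.imwrite("pics/mask.png",cv2.resize(m[170:290,250:410],(800,600),interpolation=0))
E
```

```text
[ 20  13 115] [103  37 201] [105   5 111] [103  51 154] [104  50 153] [ 10  13 114]
428.0 -1 [337.1070872274143, 266.02570093457945] [[ 0.45033068 -0.02481404  0.034     ]] ((450.4078674316406, -24.540611267089844), (57.2746696472168, 44.72130584716797), 46.40005111694336)
108.0 56 [337.1388888888889, 266.0] [[ 0.45039011 -0.0248847   0.034     ]] ((450.39593505859375, -24.57453155517578), (25.452110290527344, 25.586620330810547), 46.12715148925781)
445.0 -1 [390.4089887640449, 261.4404494382022] [[ 0.46351329 -0.14490484  0.034     ]] ((463.57830810546875, -144.90264892578125), (57.269405364990234, 47.48320388793945), 54.44805908203125)
198.5 63 [388.8413098236776, 260.1427371956339] [[ 0.4663421  -0.14133603  0.034     ]] ((467.2574462890625, -141.0986328125), (30.062366485595703, 41.59340286254883), 46.227569580078125)
434.5 -1 [331.7598772535481, 217.1722286152666] [[ 0.56057835 -0.01033604  0.034     ]] ((560.7151489257812, -10.089244842529297), (57.58848190307617, 48.23200225830078), 22.932544708251953)
188.0 68 [332.616134751773, 219.03989361702128] [[ 0.55636477 -0.01237819  0.034     ]] ((555.3582153320312, -13.280721664428711), (30.557790756225586, 41.80215072631836), 27.869354248046875)
423.0 -1 [375.23286052009456, 199.8802206461781] [[ 0.60227576 -0.1086371   0.034     ]] ((602.5634155273438, -108.68096923828125), (47.43742752075195, 56.64192581176758), 70.92235565185547)
143.0 73 [375.2890442890442, 199.6853146853147] [[ 0.60272481 -0.10875848  0.034     ]] ((602.6047973632812, -108.6735610961914), (29.486053466796875, 29.030101776123047), 72.48743438720703)
```

Run:
```python
from h import *
d=cam("top");im=d["img"].astype(int)
# plate: bluish grey
b,g,r=[im[...,i] for i in range(3)]
m=(((b-r)>12)&(b>80)).astype(np.uint8)*255
m=cv2.morphologyEx(m,cv2.MORPH_CLOSE,np.ones((5,5)))
m=cv2.morphologyEx(m,cv2.MORPH_OPEN,np.ones((5,5)))
cs,_=cv2.findContours(m[170:240,240:320],cv2.RETR_EXTERNAL,cv2.CHAIN_APPROX_NONE)
c=max(cs,key=cv2.contourArea)+[240,170]
P=onz(d,c[:,0],.012)
print(cv2.contourArea(c),cv2.minAreaRect((P[:,:2]*1000).astype(np.float32)),cv2.boundingRect(c))
```

```text
1280.5 ((592.3236694335938, 115.62763214111328), (96.7012939453125, 76.94097900390625), 19.34458351135254) (258, 180, 41, 47)
```

View pics/fix.png

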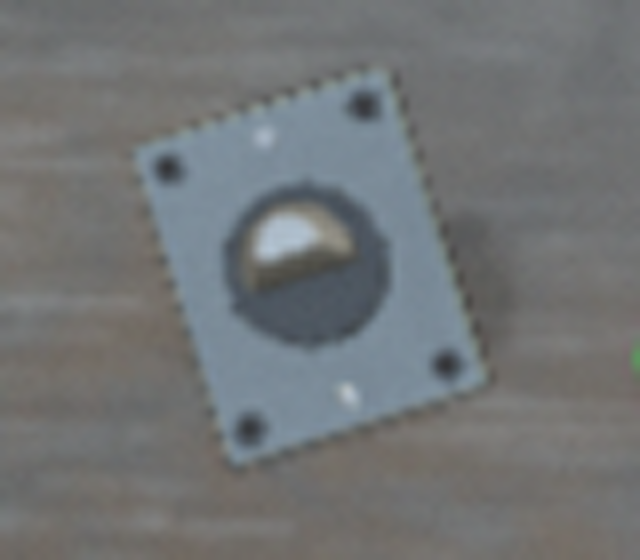

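View pics/mask.png

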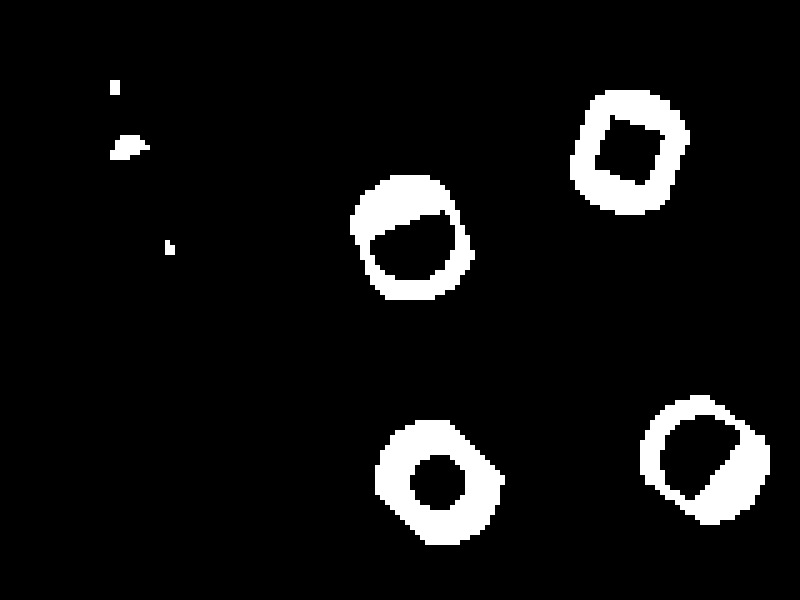

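D spacer measured: (0.4636,-0.1449), yaw 54.4°. Fixture: (0.592,0.116), yaw 19.3°. So the grasp yaw is −35.6° and the placing yaw −70.7°. I'll swing round on an arc at height.

```bash
python3 -m crank '[-1,-0.01,0.05,0,0,0,0.085, -1,-0.01,0.05,0,0,0,0.085, -1,-0.01,0.05,0,0,0,0.085, -1,-0.01,0.05,0,0,0,0.085, -1,-0.01,0.05,0,0,0,0.085, -1,-0.01,0.05,0,0,0,0.085, -1,-0.01,0.05,0,0,0,0.085, -1,-0.01,0.05,0,0,0,0.085]'
```

```text
t: 1.0
tool_pos: [0.4407, 0.3731, 0.2422]
tcp_rot: [-3.135, 0.005, 0.645]
contact_force: [1.3, 0.1, 0.6]
grip_width: 0.0853
```

```bash
python3 -m crank '[-1,-0.005,0.05,0,0,0,0.1, -1,-0.005,0.05,0,0,0,0.1, -1,-0.005,0.05,0,0,0,0.1, -1,-0.005,0.05,0,0,0,0.1, -1,-0.005,0.05,0,0,0,0.1]'
cat > look.py <<'E'
import sys
from h import *
d=cam("wrist");np.savez("pics/"+sys.argv[1]+".npz",**{k:d[k] for k in("img","intrinsics","dist_coeffs","Rc","c")})
cv2.imwrite("pics/"+sys.argv[1]+".png",d["img"]);print(d["c"],d["Rc"])
E
python3 look.py w1
```

```text
t: 1.5
tool_pos: [0.5239, 0.14, 0.2407]
tcp_rot: [-3.138, 0.004, 0.124]
contact_force: [1.2, 0.1, 0.6]
grip_width: 0.0852
[0.51439615 0.21676309 0.36580651] [[ 0.99227861  0.11951235  0.03316573]
 [ 0.1239612  -0.94678923 -0.29702487]
 [-0.00409718  0.29884268 -0.95429359]]
```

View pics/w1.png

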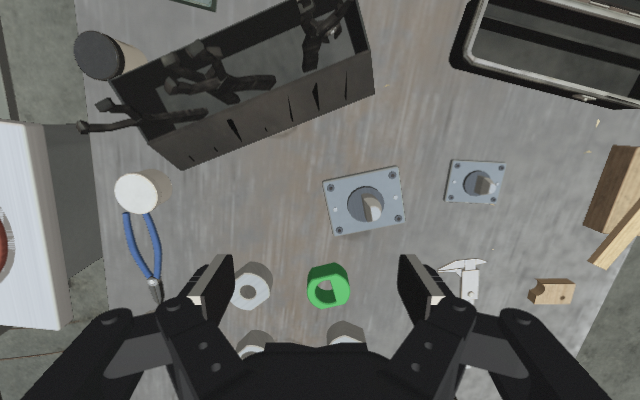

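The wrist view shows the large fixture at about (365,202), with its boss and post clear. I'll measure the plate and boss here as a cross-check.

Run:
```python
from h import *
d=dict(np.load("pics/w1.npz"));im=d["img"].astype(int)
b,g,r=[im[...,i] for i in range(3)]
sub=(slice(155,245),slice(310,420))
m=((b-r)>8).astype(np.uint8)*255
m=cv2.morphologyEx(m,cv2.MORPH_CLOSE,np.ones((7,7)));m=cv2.morphologyEx(m,cv2.MORPH_OPEN,np.ones((5,5)))
cs,_=cv2.findContours(m[sub],cv2.RETR_EXTERNAL,cv2.CHAIN_APPROX_NONE)
c=max(cs,key=cv2.contourArea)+[310,155]
P=onz(d,c[:,0],.012)
print(cv2.minAreaRect((P[:,:2]*1000).astype(np.float32)),cv2.boundingRect(c))
X=np.array([[.5923+.024*np.cos(a),.1156+.024*np.sin(a),.02] for a in np.arange(0,6.28,.05)])
o=d["img"].copy();o2=cv2.resize(o[155:245,310:420],(770,630),interpolation=cv2.INTER_CUBIC)
for u in (proj(d,X)-[310,155]+.5)*7-.5: cv2.circle(o2,tuple(int(v) for v in u),1,(0,0,255),-1)
cv2.imwrite("pics/w1c.png",o2)
```

```text
((590.620849609375, 115.65608978271484), (96.15338897705078, 76.11152648925781), 19.28540802001953) (324, 168, 80, 67)
```

View pics/w1c.png

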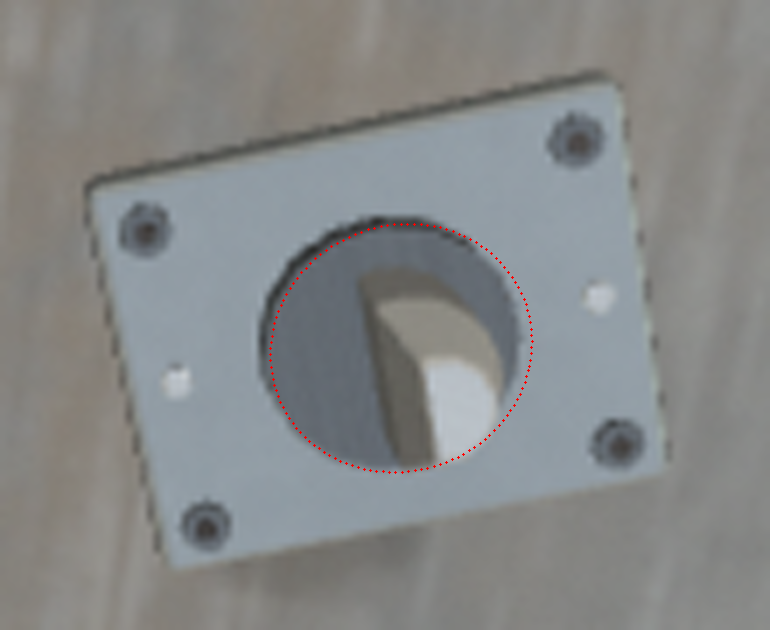

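```bash
cat > plan.py <<'E'
# remaining offset in tool axes: python3 plan.py x y z yaw
import sys
from h import *
x,y,z,w=map(float,sys.argv[1:]);s=robot.read_state()
R=Ro.from_euler('xyz',s["tcp_rot"]);T=Ro.from_euler('xyz',[np.pi,0,w])
print("t",s["t"],"pos",s["tool_pos"].round(4),"rot",s["tcp_rot"].round(4),"F",s["contact_force"].round(1),"w",round(s["grip_width"],4))
print("d",(R.inv().apply(np.array([x,y,z])-s["tool_pos"])).round(4),"rv",(R.inv()*T).as_rotvec().round(4))
E
python3 -c "
import numpy as np
for k in range(6):
    p=.124-.124*k; w=np.array([-.0101,-.0475]); print(round(w@[np.cos(p),np.sin(p)],3),round(w@[np.sin(p),-np.cos(p)],3))"
```

```text
-0.016 0.046
-0.01 0.048
-0.004 0.048
0.002 0.049
0.008 0.048
0.014 0.047
```

```bash
python3 -m crank '[-1,-0.016,0.046,0,0,0,0.125, -1,-0.01,0.048,0,0,0,0.125, -1,-0.004,0.048,0.01,0,0,0.125, -1,0.002,0.049,0.02,0,0,0.125, -1,0.008,0.048,0.02,0,0,0.125, -1,0.014,0.047,0.02,0,0,0.125, -1,0,0,0,0,0,0]'; python3 plan.py 0.4636 -0.1449 0.12 -0.621
```

```text
t: 2.25
tool_pos: [0.4598, -0.1452, 0.1759]
tcp_rot: [3.139, -0.008, -0.676]
contact_force: [-0.0, 0.1, 0.0]
grip_width: 0.0852
t 2.25 pos [ 0.4598 -0.1452  0.1759] rot [ 3.1387 -0.008  -0.6763] F [-0.   0.1  0. ] w 0.0852
d [ 0.0024 -0.0028  0.0559] rv [ 0.0031 -0.0079 -0.0553]
```

```bash
python3 -m crank '[-1,0.002,-0.003,0,0.003,-0.008,-0.055, -1,0,0,0,0,0,0]';python3 plan.py 0.4636 -0.1449 0.12 -0.621; python3 look.py w2
```

```text
t: 2.45
tool_pos: [0.4624, -0.1452, 0.1753]
tcp_rot: [3.141, 0.002, -0.623]
contact_force: [0.7, 1.1, 0.3]
grip_width: 0.0853
t 2.45 pos [ 0.4624 -0.1452  0.1753] rot [ 3.1406e+00  2.1000e-03 -6.2290e-01] F [0.7 1.1 0.3] w 0.0853
d [ 0.001  -0.001   0.0553] rv [ 0.001   0.0021 -0.0019]
[ 0.50700234 -0.08194176  0.3000947 ] [[ 8.12179583e-01 -5.55792413e-01 -1.77367187e-01]
 [-5.83406976e-01 -7.74147404e-01 -2.45625930e-01]
 [-7.91318636e-04  3.02969619e-01 -9.52999886e-01]]
```

View pics/w2.png

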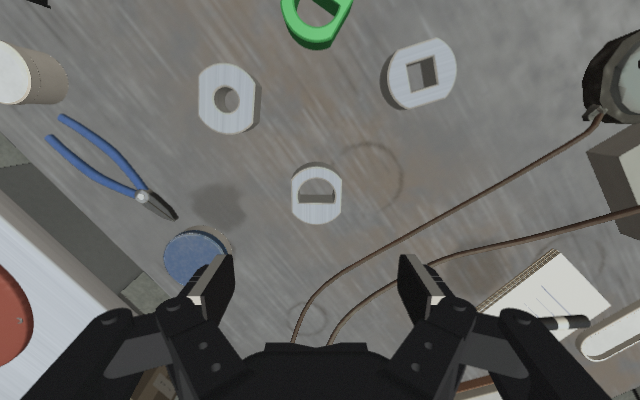

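The D spacer is at (317,194), its flats vertical in the image and centred between the jaws. I'll refine from this view.

```bash
cat > sp.py <<'E'
import sys
from h import *
d=dict(np.load("pics/"+sys.argv[1]+".npz"));x0,y0,x1,y1=map(int,sys.argv[2:6])
g=cv2.cvtColor(d["img"],cv2.COLOR_BGR2HSV)[y0:y1,x0:x1,2]
t,m=cv2.threshold(g,165,255,0)
cs,h=cv2.findContours(m,cv2.RETR_CCOMP,cv2.CHAIN_APPROX_NONE)
for i,c in enumerate(cs):
    if cv2.contourArea(c)>100:
        P=onz(d,(c+[x0,y0])[:,0],.034);print(h[0,i,3],cv2.minAreaRect((P[:,:2]*1000).astype(np.float32)))
E
python3 sp.py w2 275 150 360 235
```

```text
-1 ((462.63824462890625, -144.77145385742188), (57.318702697753906, 47.8182258605957), 54.31643295288086)
0 ((466.0894775390625, -140.51739501953125), (28.974666595458984, 40.494285583496094), 52.38262176513672)
```

```bash
python3 -m crank '[-1,0.001,0,0.04,0,0,0, -1,0,0,0.04,0,0,0, -1,0,0,0.04,0,0,0, -1,0,0,0.02,0,0,0, -1,0,0,0.005,0,0,0]';python3 plan.py 0.463 -0.1449 0.022 -0.622
```

```text
t: 3.0
tool_pos: [0.4696, -0.1406, 0.0287]
tcp_rot: [-3.135, -0.007, -0.616]
contact_force: [-0.3, -1.1, 0.2]
grip_width: 0.0851
t 3.0 pos [ 0.4696 -0.1406  0.0287] rot [-3.1353 -0.0071 -0.6158] F [-0.3 -1.1  0.2] w 0.0851
d [-0.0029  0.0074  0.0066] rv [-0.0063 -0.0071  0.0063]
```

```bash
python3 -m crank '[-1,-0.003,0.0075,0.006,-0.006,-0.007,0.006, -1,0,0,0,0,0,0]';python3 plan.py 0.463 -0.1449 0.022 -0.622
```

```text
t: 3.2
tool_pos: [0.463, -0.1442, 0.0226]
tcp_rot: [-3.141, 0.001, -0.62]
contact_force: [0.7, -1.4, -0.2]
grip_width: 0.0856
t 3.2 pos [ 0.463  -0.1442  0.0226] rot [-3.1413e+00  6.0000e-04 -6.2040e-01] F [ 0.7 -1.4 -0.2] w 0.0856
d [0.0005 0.0006 0.0006] rv [-0.0003  0.0006  0.0016]
```

```bash
python3 -m crank '[1,0,0,0,0,0,0, 1,0,0,0,0,0,0, 1,0,0,0,0,0,0, 1,0,0,0,0,0,0, 1,0,0,0,0,0,0, 1,0,0,0,0,0,0]';python3 plan.py 0.463 -0.1449 0.022 -0.622
```

```text
t: 3.8
tool_pos: [0.4653, -0.1444, 0.0265]
tcp_rot: [-3.139, -0.006, -0.62]
contact_force: [0.2, -0.2, -0.8]
grip_width: 0.0488
t 3.8 pos [ 0.4653 -0.1444  0.0265] rot [-3.1386 -0.0065 -0.6199] F [ 0.2 -0.2 -0.8] w 0.0488
d [-0.0016  0.0017  0.0044] rv [-0.003  -0.0065  0.0021]
```

```bash
python3 -m crank '[1,0,0,0,0,0,0, 1,0,0,-0.02,0,0,0, 1,0,0,-0.04,0,0,0, 1,0,0,-0.04,0,0,0, 1,0,0,-0.02,0,0,0, 1,0,0,0,0,0,0]';python3 plan.py 0.591 0.1156 0.15 -1.234; python3 look.py w3
```

```text
t: 4.4
tool_pos: [0.463, -0.1439, 0.1485]
tcp_rot: [-3.141, -0.0, -0.62]
contact_force: [0.2, -0.8, -2.4]
grip_width: 0.0487
t 4.4 pos [ 0.463  -0.1439  0.1485] rot [-3.1406e+00 -3.0000e-04 -6.2050e-01] F [ 0.2 -0.8 -2.4] w 0.0487
d [-0.0468 -0.2855 -0.0013] rv [-0.0011 -0.      0.6135]
[ 0.50714508 -0.08053151  0.27336183] [[ 0.81359144 -0.55486957 -0.17374902]
 [-0.58143457 -0.77555177 -0.24587252]
 [ 0.00167582  0.30106347 -0.95360263]]
```

View pics/w3.png

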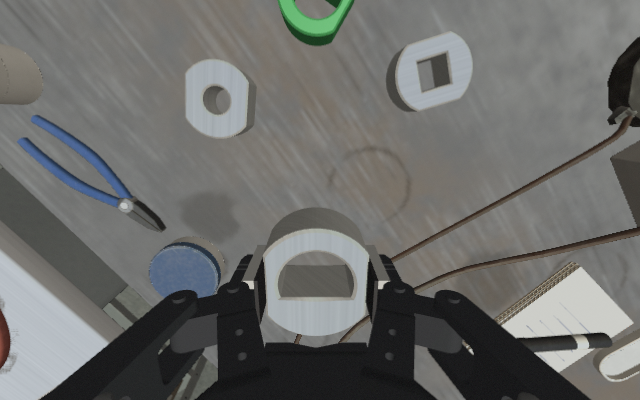

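```bash
cat > held.py <<'E'
import sys
from h import *
d=dict(np.load("pics/"+sys.argv[1]+".npz"));s=robot.read_state()
x0,y0,x1,y1=250,190,390,345
g=cv2.cvtColor(d["img"],cv2.COLOR_BGR2HSV)[y0:y1,x0:x1,2]
m=cv2.threshold(g,int(sys.argv[2]),255,0)[1]
cs,h=cv2.findContours(m,cv2.RETR_CCOMP,cv2.CHAIN_APPROX_NONE)
R=Ro.from_euler('xyz',s["tcp_rot"])
for i,c in enumerate(cs):
    if cv2.contourArea(c)>1000:
      for dz in (.008,.011):
        P=R.inv().apply(onz(d,(c+[x0,y0])[:,0],s["tool_pos"][2]+dz)-s["tool_pos"])*1000
        print(h[0,i,3],dz,cv2.minAreaRect(P[:,:2].astype(np.float32)),P.min(0)[:2],P.max(0)[:2])
cv2.imwrite("pics/m.png",m)
E
python3 held.py w3 165
```

```text
-1 0.008 ((0.38330841064453125, 1.7826652526855469), (48.50325393676758, 59.04360580444336), 0.08873922377824783) [-23.88390079 -27.73958195] [24.65628087 31.30811996]
-1 0.011 ((0.36296844482421875, -0.22597885131835938), (47.27107238769531, 57.54366683959961), 0.08887922018766403) [-23.28772377 -28.99824134] [24.01935313 28.54942493]
2 0.008 ((0.7326946258544922, -3.519059181213379), (39.83156967163086, 28.393558502197266), 0.0744120329618454) [-19.1903907  -17.71843564] [20.63969466 10.69375667]
2 0.011 ((0.7035198211669922, -5.393011093139648), (38.819705963134766, 27.67225456237793), 0.07441405206918716) [-18.71344664 -19.23167017] [20.10480344  8.45874467]
```

View pics/m.png

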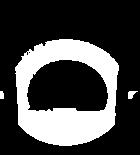

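```bash
python3 -c "
import numpy as np
for k in range(7):
    p=-.62-.088*k; w=np.array([.0186,.0372]); print(round(w@[np.cos(p),np.sin(p)],3),round(w@[np.sin(p),-np.cos(p)],3))"
```

```text
-0.006 -0.041
-0.01 -0.04
-0.014 -0.039
-0.017 -0.038
-0.02 -0.036
-0.023 -0.034
-0.026 -0.032
```

```bash
python3 -m crank '[1,-0.006,-0.041,0,0,0,0.088, 1,-0.01,-0.04,0,0,0,0.088, 1,-0.014,-0.039,0,0,0,0.088, 1,-0.017,-0.038,0,0,0,0.088, 1,-0.02,-0.036,0,0,0,0.088, 1,-0.023,-0.034,0,0,0,0.088, 1,-0.026,-0.032,0,0,0,0.088, 1,0,0,0,0,0,0]';python3 plan.py 0.5928 0.1165 0.12 -1.234
```

```text
t: 5.25
tool_pos: [0.5926, 0.1217, 0.1287]
tcp_rot: [3.117, 0.008, -1.272]
contact_force: [-0.4, 0.8, -2.5]
grip_width: 0.049
t 5.25 pos [0.5926 0.1217 0.1287] rot [ 3.1171  0.008  -1.2716] F [-0.4  0.8 -2.5] w 0.049
d [0.0051 0.0011 0.0087] rv [ 0.0244  0.0084 -0.0375]
```

```bash
python3 -m crank '[1,0.005,0.001,-0.005,0.024,0.008,-0.037, 1,0,0,0,0,0,0]';python3 plan.py 0.5928 0.1165 0.12 -1.234
```

```text
t: 5.45
tool_pos: [0.591, 0.1187, 0.1276]
tcp_rot: [3.133, 0.001, -1.228]
contact_force: [-0.0, -0.8, -1.1]
grip_width: 0.0493
t 5.45 pos [0.591  0.1187 0.1276] rot [ 3.1328e+00  1.1000e-03 -1.2283e+00] F [-0.  -0.8 -1.1] w 0.0493
d [ 0.0027 -0.001   0.0076] rv [0.0088 0.0011 0.0057]
```

```bash
python3 -m crank '[1,0.003,-0.001,0.005,0.009,0.001,0.006, 1,0,0,0,0,0,0]';python3 plan.py 0.5928 0.1165 0.12 -1.234;python3 look.py w4; python3 -c "
from h import *
d=cam('scene');cv2.imwrite('pics/s4.png',cv2.resize(d['img'][130:290,160:400],(800,533)))"
```

```text
t: 5.65
tool_pos: [0.591, 0.1155, 0.1191]
tcp_rot: [3.137, 0.001, -1.237]
contact_force: [-0.1, -0.5, -1.7]
grip_width: 0.0488
t 5.65 pos [0.591  0.1155 0.1191] rot [ 3.1365e+00  1.5000e-03 -1.2366e+00] F [-0.1 -0.5 -1.7] w 0.0488
d [-0.0003 -0.002  -0.0009] rv [ 0.0051  0.0015 -0.0026]
[0.66385382 0.14161006 0.24353971] [[ 3.27961116e-01 -8.99436044e-01 -2.88888057e-01]
 [-9.44691158e-01 -3.12137293e-01 -1.00642562e-01]
 [ 3.48811952e-04  3.05916840e-01 -9.52058173e-01]]
```

View pics/w4.png

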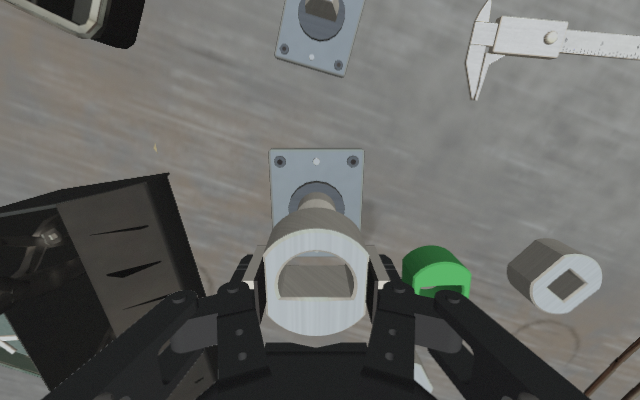

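View pics/s4.png

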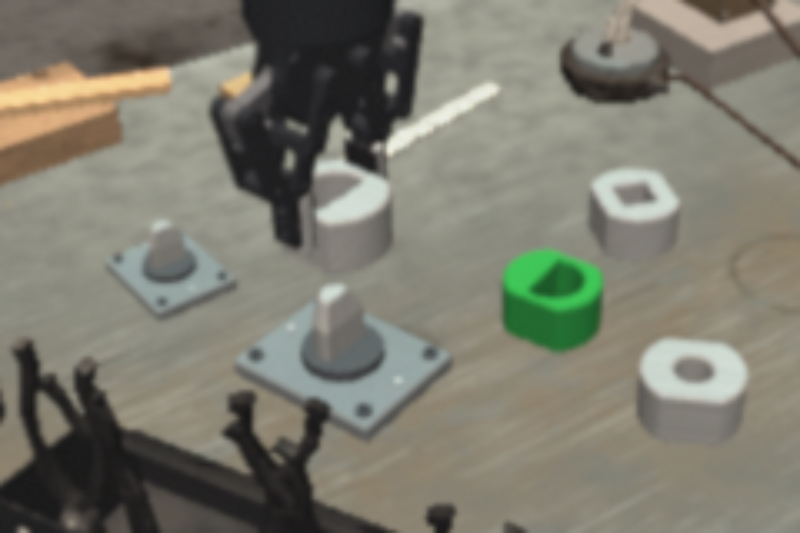

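The bore flat faces the robot, like the post's flat. I'll check the lateral offset from the plate's far edge (row 150) relative to the tool.

```bash
python3 - <<'E'
from h import *
d=dict(np.load("pics/w4.npz"));s=robot.read_state();R=Ro.from_euler('xyz',s["tcp_rot"])
im=d["img"].astype(int)
m=((im[...,0]-im[...,2])>8).astype(np.uint8)*255
m=cv2.morphologyEx(m,cv2.MORPH_OPEN,np.ones((3,3)))
# left/right edges over rows 160..215, top edge over cols 280..355
L=[];Rr=[]
for r in range(160,205,3):
    c=np.where(m[r,255:380])[0]+255;L.append((c.min(),r));Rr.append((c.max(),r))
Tt=[(c,np.where(m[135:200,c])[0].min()+135) for c in range(280,355,3)]
f=lambda a:R.inv().apply(onz(d,a,.012)-s["tool_pos"])*1000
for a in (L,Rr,Tt): p=f(a);print(np.median(p,0).round(1),p[0].round(1),p[-1].round(1))
E
python3 held.py w4 165;python3 plan.py 0.5928 0.1165 0.085 -1.234
```

```text
[-37.1 -22.4 108. ] [-36.9 -40.2 107.9] [-37.   -3.9 108. ]
[ 37.8 -22.4 107.9] [ 38.1 -40.1 107.8] [ 38.1  -3.8 107.9]
[  0.2 -48.3 107.8] [-29.2 -48.3 107.9] [ 29.5 -48.3 107.8]
-1 0.008 ((-0.41649436950683594, 1.5779743194580078), (48.28565979003906, 58.16437530517578), 0.05297619849443436) [-24.54434466 -27.50776473] [23.73891212 30.66265681]
-1 0.011 ((-0.4219932556152344, -0.4416370391845703), (47.03195571899414, 56.654178619384766), 0.05296332761645317) [-23.92338304 -28.77218504] [23.10624162 27.88789289]
2 0.008 ((0.07895660400390625, -3.960603713989258), (38.65652847290039, 27.383028030395508), 0.06146117299795151) [-19.25436602 -17.65391275] [19.39797508  9.74663903]
2 0.011 ((0.060588836669921875, -5.836406707763672), (37.652835845947266, 26.67205047607422), 0.061460092663764954) [-18.77075403 -19.17417962] [18.87801318  7.51494103]
t 5.75 pos [0.5916 0.116  0.12  ] rot [ 3.1380e+00  1.6000e-03 -1.2359e+00] F [ 0.2  0.3 -1.5] w 0.049
d [-0.     -0.0014  0.035 ] rv [ 0.0036  0.0016 -0.0019]
```

```bash
python3 -m crank '[1,0,-0.0018,0.02,0.004,0.002,-0.002, 1,0,0,0.01,0,0,0, 1,0,0,0,0,0,0]';python3 plan.py 0.593 0.1165 0.0465 -1.234
```

```text
t: 6.05
tool_pos: [0.5942, 0.1156, 0.0899]
tcp_rot: [-3.139, -0.001, -1.236]
contact_force: [-0.0, -0.4, -1.9]
grip_width: 0.0488
t 6.05 pos [0.5942 0.1156 0.0899] rot [-3.1391e+00 -6.0000e-04 -1.2361e+00] F [-0.  -0.4 -1.9] w 0.0488
d [-0.0013  0.001   0.0434] rv [-0.0025 -0.0006 -0.0021]
```

```bash
python3 -m crank '[1,-0.001,0.001,0.006,-0.002,0,-0.002, 1,0,0,0.005,0,0,0, 1,0,0,0,0,0,0]';python3 plan.py 0.593 0.1165 0.0465 -1.234;python3 look.py w5; python3 -c "
from h import *
d=cam('scene');cv2.imwrite('pics/s5.png',cv2.resize(d['img'][150:270,180:340],(800,600)))"
```

```text
t: 6.35
tool_pos: [0.5936, 0.1159, 0.0792]
tcp_rot: [-3.14, -0.001, -1.234]
contact_force: [-0.2, -0.3, -2.1]
grip_width: 0.0491
t 6.35 pos [0.5936 0.1159 0.0792] rot [-3.1397e+00 -9.0000e-04 -1.2345e+00] F [-0.2 -0.3 -2.1] w 0.0491
d [-0.0008  0.0004  0.0327] rv [-0.0019 -0.0009 -0.0005]
[0.66544216 0.1421845  0.20417541] [[ 0.32999178 -0.90099023 -0.28164167]
 [-0.9439798  -0.31409143 -0.10123594]
 [ 0.00275136  0.29927107 -0.95416417]]
```

View pics/w5.png

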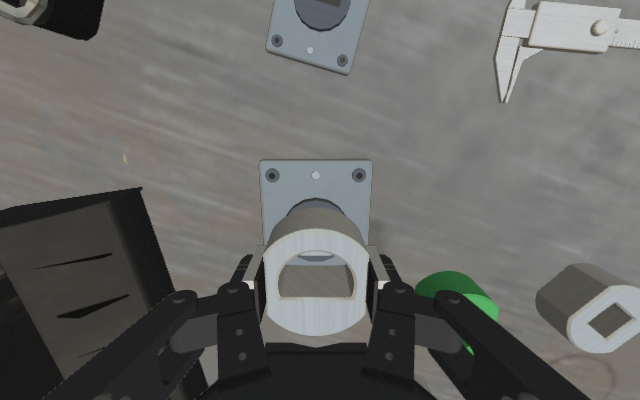

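View pics/s5.png

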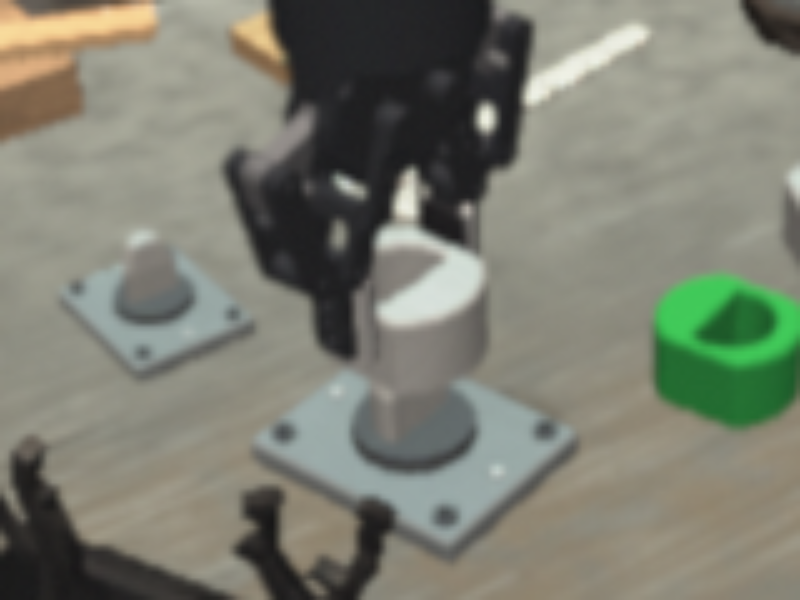

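The collar sits squarely over the nose, which shows inside the bore at (317,255). I'll lower it in small steps and watch the force.

```bash
python3 -m crank '[1,-0.0008,0.0004,0.007,-0.002,-0.001,0, 1,0,0,0.005,0,0,0, 1,0,0,0,0,0,0]';python3 plan.py 0.593 0.1165 0.0465 -1.234
```

```text
t: 6.75
tool_pos: [0.5939, 0.1168, 0.0676]
tcp_rot: [-3.139, -0.0, -1.234]
contact_force: [0.2, -0.2, -1.9]
grip_width: 0.049
t 6.75 pos [0.5939 0.1168 0.0676] rot [-3.1392e+00 -3.0000e-04 -1.2341e+00] F [ 0.2 -0.2 -1.9] w 0.049
d [-0.      0.001   0.0211] rv [-0.0024 -0.0003 -0.0001]
```

```bash
python3 -m crank '[1,0,0.0008,0.006,-0.002,0,0, 1,0,0,0.005,0,0,0, 1,0,0,0,0,0,0]';python3 plan.py 0.593 0.1165 0.0465 -1.234
```

```text
t: 7.05
tool_pos: [0.593, 0.1166, 0.0554]
tcp_rot: [3.142, -0.0, -1.234]
contact_force: [-0.2, 1.2, -3.3]
grip_width: 0.0487
t 7.05 pos [0.593  0.1166 0.0554] rot [ 3.1415e+00 -2.0000e-04 -1.2340e+00] F [-0.2  1.2 -3.3] w 0.0487
d [0.0001 0.     0.0089] rv [ 0.0001 -0.0002 -0.    ]
```

```bash
python3 -m crank '[1,0,0,0.004,0,0,0, 1,0,0,0.003,0,0,0, 1,0,0,0,0,0,0]';python3 plan.py 0.593 0.1165 0.0465 -1.234
```

```text
t: 7.35
tool_pos: [0.593, 0.1165, 0.0477]
tcp_rot: [3.141, -0.0, -1.234]
contact_force: [-0.1, 0.6, -1.9]
grip_width: 0.0494
t 7.35 pos [0.593  0.1165 0.0477] rot [ 3.1414e+00 -3.0000e-04 -1.2341e+00] F [-0.1  0.6 -1.9] w 0.0494
d [-0.      0.      0.0012] rv [ 0.0002 -0.0003 -0.0001]
```

```bash
python3 -m crank '[1,0,0,0.002,0,0,0, 1,0,0,0,0,0,0]';python3 plan.py 0.593 0.1165 0.0465 -1.234
```

```text
t: 7.55
tool_pos: [0.5933, 0.1164, 0.0457]
tcp_rot: [-3.141, -0.001, -1.234]
contact_force: [0.5, -0.2, -2.8]
grip_width: 0.0491
t 7.55 pos [0.5933 0.1164 0.0457] rot [-3.1413e+00 -6.0000e-04 -1.2342e+00] F [ 0.5 -0.2 -2.8] w 0.0491
d [-0.0002  0.0002 -0.0008] rv [-0.0003 -0.0006 -0.0002]
```

```bash
python3 -m crank '[1,0,0,0.002,0,0,0, 1,0,0,0.001,0,0,0]';python3 plan.py 0.593 0.1165 0.0465 -1.234
```

```text
t: 7.75
tool_pos: [0.5936, 0.1163, 0.0454]
tcp_rot: [-3.14, 0.001, -1.234]
contact_force: [-1.8, 0.4, 0.8]
grip_width: 0.0489
t 7.75 pos [0.5936 0.1163 0.0454] rot [-3.1401e+00  9.0000e-04 -1.2342e+00] F [-1.8  0.4  0.8] w 0.0489
d [-0.0004  0.0005 -0.0011] rv [-0.0015  0.0009 -0.0002]
```

It has landed: z stopped at 0.0454 and the weight came off. Opening.

```bash
python3 -m crank '[-1,0,0,0,0,0,0, -1,0,0,0,0,0,0, -1,0,0,0,0,0,0, -1,0,0,0,0,0,0, -1,0,0,0,0,0,0]';python3 plan.py 0.593 0.1165 0.0465 -1.234; python3 look.py w6
```

```text
t: 8.25
tool_pos: [0.5951, 0.1162, 0.0464]
tcp_rot: [-3.137, -0.0, -1.234]
contact_force: [0.9, 0.6, 0.3]
grip_width: 0.0853
t 8.25 pos [0.5951 0.1162 0.0464] rot [-3.1366e+00 -4.0000e-04 -1.2343e+00] F [0.9 0.6 0.3] w 0.0853
d [-0.001   0.0019 -0.0001] rv [-0.005  -0.0004 -0.0003]
[0.66660895 0.14224785 0.17164693] [[ 0.33018255 -0.90174392 -0.27899352]
 [-0.94391455 -0.31474283 -0.09981119]
 [ 0.00219292  0.29630196 -0.9550918 ]]
```

View pics/w6.png

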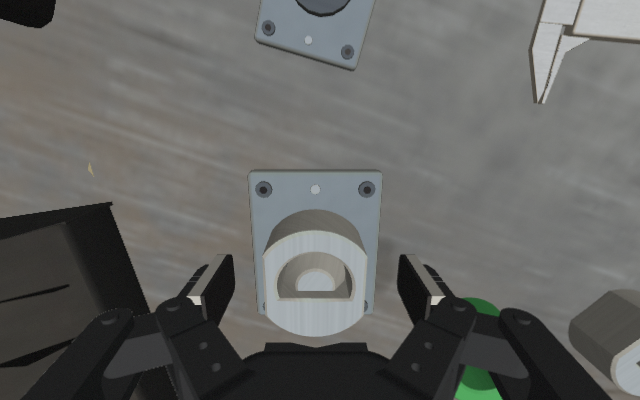

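The fingers are clear and the post's nose sits centred in the bore at (315,280). Retracting up, then checking.

```bash
python3 -m crank '[-1,0,0,-0.02,0,0,0, -1,0,0,-0.04,0,0,0, -1,0,0,-0.045,0,0,0, -1,0,0,-0.045,0,0,0, -1,0,0.045,-0.02,0,0,0, -1,0,0.045,0,0,0,0, -1,0,0,0,0,0,0]'; python3 look.py w7;python3 -c "
from h import *
d=cam('scene');cv2.imwrite('pics/s7.png',cv2.resize(d['img'][150:270,180:340],(800,600)))
d=cam('top');np.savez('pics/t7.npz',**{k:d[k] for k in('img','intrinsics','dist_coeffs','Rc','c')});cv2.imwrite('pics/t7.png',cv2.resize(d['img'][170:290,250:410],(800,600)))"
```

```text
t: 9.0
tool_pos: [0.5063, 0.0847, 0.2202]
tcp_rot: [3.141, 0.0, -1.235]
contact_force: [0.9, -0.1, -0.4]
grip_width: 0.0856
[0.57847836 0.1108935  0.34494402] [[ 0.3296167  -0.90033901 -0.28415226]
 [-0.94411359 -0.31384332 -0.10075663]
 [ 0.00153584  0.30148308 -0.95347029]]
```

View pics/s7.png

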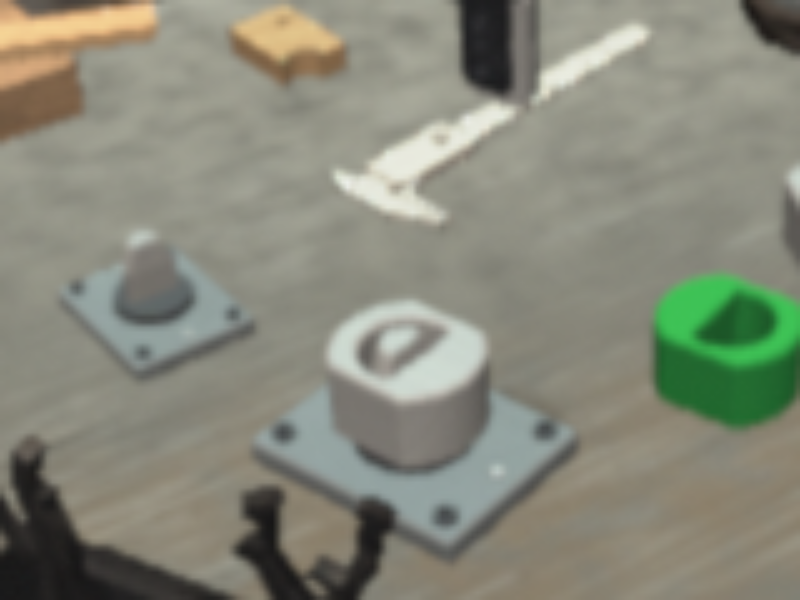

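View pics/w7.png

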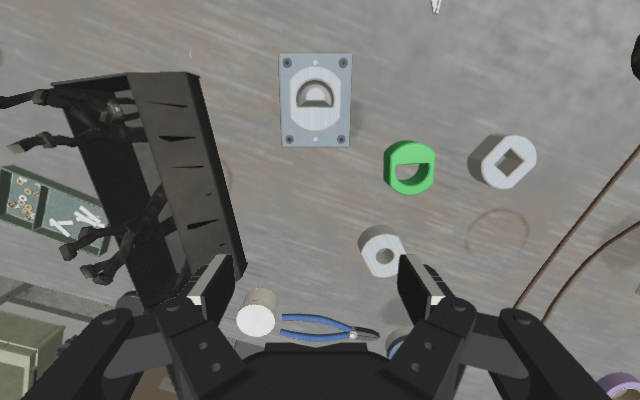

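The spacer is down on the boss, level and with its flat aligned (wrist (316,97)). I'll check its height and position from two views.

Run:
```python
from h import *
W=dict(np.load("pics/w7.npz"));S=cam("scene");
def cen(d,x0,y0,x1,y1,t):
    g=cv2.cvtColor(d["img"],cv2.COLOR_BGR2HSV)[y0:y1,x0:x1,2]
    m=cv2.threshold(g,t,255,0)[1];cs,_=cv2.findContours(m,cv2.RETR_EXTERNAL,cv2.CHAIN_APPROX_NONE)
    c=max(cs,key=cv2.contourArea);return (cv2.convexHull(c)+[x0,y0]),(c+[x0,y0])
hs,_=cen(S,235,205,290,250,180);hw,cw=cen(W,280,65,352,134,172)
print(cv2.boundingRect(hs),cv2.boundingRect(hw))
for z in (.050,.054,.058,.064):
    o=[]
    for d,h in((S,hs),(W,hw)):
        P=(onz(d,h[:,0],z)[:,:2]*1000).astype(np.float32);M=cv2.moments(P.reshape(-1,1,2))
        o+= [np.round([M['m10']/M['m00'],M['m01']/M['m00']],1), cv2.minAreaRect(P)[1:]]
    print(z,o)
```

```text
(246, 210, 31, 20) (281, 65, 63, 69)
0.05 [array([596.8, 112.9]), ((58.28532791137695, 49.889854431152344), 18.836040496826172), array([592.9, 118.1]), ((62.61731719970703, 60.028594970703125), 17.084108352661133)]
0.054 [array([592.2, 115.3]), ((57.82984161376953, 49.50000762939453), 18.835983276367188), array([592.7, 118. ]), ((61.76814651489258, 59.214515686035156), 17.084030151367188)]
0.058 [array([587.7, 117.7]), ((57.37432861328125, 49.1100959777832), 18.835926055908203), array([592.5, 117.9]), ((60.91897964477539, 58.40041732788086), 17.084083557128906)]
0.064 [array([580.9, 121.3]), ((56.69112777709961, 48.52528381347656), 18.83597755432129), array([592.2, 117.7]), ((59.64512634277344, 57.17926025390625), 17.084035873413086)]
```

```bash
python3 -c "
from bench import robot
print(robot.close_job(), robot.read_state()['t'])"
```

```text
the job is handed in; nothing more can be done
the job is handed in; nothing more can be done
```

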